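# Find the loaded slide tin by weight and hang it on the two-pronged stand

### The arm

A 7-joint arm with a two-finger parallel gripper is mounted at the origin on the work surface. World frame = base frame: x ahead of the robot, y to its left, z up, the work surface at z = 0. Lengths are in m, angles in rad, forces in N, time in s.
With the tool pointing down it reaches from about 0.425 to 0.875 m from the base axis. Payload 4.7 kg.
Tool frame: the origin (TCP) lies midway between the tips of the shut fingers; the grasp point (between the pads) lies ctrl.grasp_offset behind it (ctrl.grasp_offset is the distance from the TCP to the grasp point, in m); z points along the fingers, y is the line along which they close (so a half turn about z gives the same grasp; the last joint's range is limited). The gripper opens to 87 mm and grips with 3 to 60 N. Pads are 19 mm wide; open, the fingers measure 117 mm over their backs; the gripper's body (75 mm by 190 mm) begins 51 mm behind the grasp point.
Start: joints at [-1.102, 0.321, -0.07, 1.45, 0.023, 1.371, -0.057], TCP at [0.286, 0.584, 0.184] pointing down, gripper open.
Joint ranges: [-2.86, 2.86], [-0.3, 2.09], [-1.38, 1.24], [0.06, 2.45], [-1.56, 4.7], [0.09, 2.05], [-2.69, 2.69]. Speed limits (rad/s): [2.57, 2.57, 3.14, 3.14, 3.14, 3.14, 3.14].

### API

Orientations are given as a rotation vector (axis times angle).
In Python, from bench import ctrl gives the robot as it stands. The module is installed in compiled form; this text tells all that it offers.
- The arm moves only by the tool jog_arm, never from a script. Its argument "moves" is one flat list of numbers, 7 for each row, row after row: the shift along the tool's x, y, z in units of 30 cm (1.0 is 30 cm), then the turn, a rotation vector about the tool's x, y, z in units of 60 degrees (1.0 is 60 degrees), then the gripper's target within -1 to 1 (fully open at 1, half-way at 0, shut at -1). In form: [x, y, z, wx, wy, wz, fingers, x, y, z, wx, wy, wz, fingers, ...]. A call has exactly 8 rows; each row is the pose to reach, as a shift and turn from the pose commanded when the call began, along the tool's axes at that moment; what a row does not reach only later rows make up. A row lasts 1/8 s, in which the tool goes at most 62.5 mm and 10.7 degrees, less where a joint would pass 70% of its speed; a pose out of reach is approached as far as the arm can. A call with a number of a shift or a turn outside -1 to 1 is refused whole. A call with a gripper value outside its range is refused whole. The fingers move at their own pace and stop on an object; "newtons" is the grip in N (left out, the last holds). Time passes only in rows, so rows that repeat a pose let the fingers close, or fill a call up. It gives the time, the measured TCP pose, the force, the opening and the grip force at its end, in the units of the state.
- ctrl.get_state(): the state, without advancing time (a new reading comes with each control period).
- ctrl.get_image(name): name is "scene" or "top"; returns a dict with "pixels" (400x640x3 uint8, red, green, blue), "fx", "fy", "cx", "cy" (pixels), "dist" ([k1, k2, p1, p2, k3] as OpenCV has them; the pictures are not rectified), "xyz" and "rotation" of the camera in the world. Camera axes: x right, y up, looking along -z (the intrinsics and any distortion apply to the point x, -y, -z); pixel columns grow to the right and rows downward; lengths in m; the calibration is good to about 2 mm. A picture is of the moment at which its call begins. There is no depth.
- ctrl.close_job(): hands the job in; it is judged then, once.
The state is a dict: "time": time; "joint_positions": joint angles; "qd": joint speeds; "joint_torque": joint torques, N m; "position": TCP position; "tool_rot": TCP orientation; "ft_force": force on the tool from outside, world axes, zero at the start; "torque": the same for the moment, N m; "grip_width": opening from 0.0 (shut) to 1.0 (fully open); "grip_force": force on a finger pad.
Only numpy, scipy, OpenCV 4.12 (cv2) and the standard library are available. Lean on these libraries where they do the work, as an engineer would, in place of code of your own. Each camera call takes 0.05 s, during which the arm holds its last target. There are 200 camera calls.

### The job

Three identical closed steel tins stand on the microscopy bench; one of them still holds a loaded rack of slides and is clearly the heaviest. Find it by its weight and hang it by its handle bar on the two-pronged hook of the stand, the bar down in the dips of both prongs, and leave the other two standing upright on the bench in front of the robot. Keep all tins upright, do not drop any, and do not disturb the glassware, dishes, flask and pipette around them.

Things in the scene. Friction and masses are not known exactly. Their poses are not given: they have to be found in the camera images.
- tin_a: One of three outwardly identical closed steel tins, 70 (x) x 96 (y) x 60 (z) mm, lid fixed shut, with a rigid upright bail handle (see tin_a_bar). Origin: centre of the underside; z up. Alike when turned half a turn. Weighs 0.27 to 0.33 kg in all with an empty rack inside, 0.60 to 0.76 kg with the loaded rack; which tin is loaded changes from run to run and only weight tells.
- tin_b: As tin_a (same shape, frame and possible weights).
- tin_c: As tin_a (same shape, frame and possible weights).
- tin_a_bar (a point): Middle of tin_a's handle bar: level, round, 10 mm thick, along the tin's y axis, 128 mm above the underside, between two 8 mm uprights at y = +-44 mm. The gap under it is 63 mm high, 80 mm wide. The bar can turn between finger pads: a tin held at the middle of its bar hangs upright.
- tin_b_bar (a point): Middle of tin_b's handle bar, as tin_a_bar.
- tin_c_bar (a point): Middle of tin_c's handle bar, as tin_a_bar.
- stand: Fixed stand: white base plate (x -35 to 135, y +-80, 12 mm high), post at x = 95 mm, and two parallel 8 mm steel prongs (centres y = +-27 mm, 46 mm clear between) pointing along its -x, roughly at the robot. Prong tops: level at z = 219 mm from x = 95 to 22, a V dip at x = 0 (209), turned-up tip at x = -18 (227). Cross bar at the post: top z = 222. Origin: on the bench midway below the dips; z up.
- stand_seat (a point): Where the middle of a tin's bar lies when it hangs home in both dips: x = 2, z = 216 mm in the stand's frame. A tin comes on from the stand's -x side, bar along the stand's y (either way round), prongs passing under the bar and over the lid, fingers between the prongs, then is lowered till the prongs carry it.
- vial: Small amber vial, 28 mm diameter, 52 mm high, among the tins. Origin: centre of the underside. Leave alone.
- dishes: Stack of three clear culture dishes, 89 mm diameter, 45 mm high. Origin: centre of the underside. Leave alone.
- flask: Clear culture flask lying flat, about 135 x 75 x 32 mm, neck along its +x. Origin: underside of its body. Leave alone.
- bottle: Reagent bottle, 68 mm diameter, 120 mm high. Origin: centre of the underside. Leave alone.
- pipette: Hand pipette lying along its x axis, about 235 mm long, 24 mm high. Origin: under its middle. Leave alone.
Not all that is in view belongs to the job. Of the things that look like the stand, take the one that is farthest from the robot's base at the start.

How it is judged:
At the end, for the whole second after the job is handed in: The loaded tin hangs still (<0.05 m/s): bar within 18 mm of stand_seat and 0.2 rad of the stand's y, tilt <0.25 rad, underside >60 mm up, stand loaded >5.2 N (only the loaded tin does). The others stand still on the bench: underside within 6 mm of it, tilt <0.06 rad, x >0.2 m (((distance between tin_a_bar and stand_seat below 0.018 m and angle between the y axis of tin_a and the y axis of stand, either way round below 0.2 rad and angle between tin_a's own z axis and vertical below 0.25 rad and height (world z) of tin_a above 0.06 m and linear speed of tin_a below 0.05 m/s and contact force between tin_a and stand above 5.2 N and height (world z) of tin_b between -0.006 and 0.006 m and angle between each of tin_b, tin_c's own z axis and vertical below 0.06 rad and linear speed of each of tin_b, tin_c below 0.03 m/s and world x of each of tin_b, tin_c above 0.2 m and height (world z) of tin_c between -0.006 and 0.006 m) or (distance between tin_b_bar and stand_seat below 0.018 m and angle between the y axis of tin_b and the y axis of stand, either way round below 0.2 rad and angle between tin_b's own z axis and vertical below 0.25 rad and height (world z) of tin_b above 0.06 m and linear speed of tin_b below 0.05 m/s and contact force between tin_b and stand above 5.2 N and height (world z) of tin_a between -0.006 and 0.006 m and angle between each of tin_a, tin_c's own z axis and vertical below 0.06 rad and linear speed of each of tin_a, tin_c below 0.03 m/s and world x of each of tin_a, tin_c above 0.2 m and height (world z) of tin_c between -0.006 and 0.006 m) or (distance between tin_c_bar and stand_seat below 0.018 m and angle between the y axis of tin_c and the y axis of stand, either way round below 0.2 rad and angle between tin_c's own z axis and vertical below 0.25 rad and height (world z) of tin_c above 0.06 m and linear speed of tin_c below 0.05 m/s and contact force between tin_c and stand above 5.2 N and height (world z) of tin_a between -0.006 and 0.006 m and angle between each of tin_a, tin_b's own z axis and vertical below 0.06 rad and linear speed of each of tin_a, tin_b below 0.03 m/s and world x of each of tin_a, tin_b above 0.2 m and height (world z) of tin_b between -0.006 and 0.006 m))); the robot touches nothing.
It fails at once if a tin is tipped by more than 0.6 rad (angle between any of tin_a, tin_b, tin_c's own z axis and vertical above 0.6 rad).
It fails at once if a tin is dropped (moves at over 0.5 m/s without being held) ((linear speed of tin_a above 0.5 m/s and contact force between the fingers and tin_a below 0.1 N) or (linear speed of tin_b above 0.5 m/s and contact force between the fingers and tin_b below 0.1 N) or (linear speed of tin_c above 0.5 m/s and contact force between the fingers and tin_c below 0.1 N)).
It fails at once if the vial, dishes, flask, bottle or pipette is shifted by more than 30 mm or the vial or bottle tipped (distance of any of vial, dishes, flask, bottle, pipette from where it was at the start of the episode above 0.03 m or angle between any of vial, bottle's own z axis and vertical above 0.5 rad).
It also fails if it takes over 72 s, if anything falls off the work surface, if the arm or the gripper's body presses on something with over 40 N, if the wrist force passes 120 N, or if a joint passes its speed limit or range.

## Working session

There is one attempt and no reset: what is moved stays moved. The work goes in short steps, Python scripts to look and compute and a tool call to move; the robot and the scene stay as the last step left them, time stands still between calls to the robot, and variables do not carry over. Pictures are saved under pics/ and viewed, at most 10 in all, crops included, and the job is handed in when it is done.

Besides the shell and the picture viewer there is one more tool, called after "Emit:" as name(argument=value, ...), one argument or row to a line, values as JSON. jog_arm: Moves the arm, as the interface text tells. Its arguments: {"type":"object","properties":{"moves":{"type":"array"},"newtons":{"type":"number"}},"required":["moves"]}

```bash
mkdir -p pics; cat > h.py <<'E'
import numpy as np, cv2, sys
from scipy.spatial.transform import Rotation as R
from bench import ctrl
def rot(r):
    r=np.array(r,float)
    return r if r.shape==(3,3) else (R.from_quat(r).as_matrix() if r.size==4 else R.from_rotvec(r).as_matrix())
def cam(n):
    c=ctrl.get_image(n); c['K']=np.array([[c['fx'],0,c['cx']],[0,c['fy'],c['cy']],[0,0,1.]]); return c
def world(c,uv,z):
    p=cv2.undistortPoints(np.array(uv,float).reshape(-1,1,2),c['K'],np.array(c['dist'],float)).reshape(-1,2)
    d=np.c_[p[:,0],-p[:,1],-np.ones(len(p))]@rot(c['rotation']).T
    o=np.array(c['xyz']); t=(np.broadcast_to(z,len(p))-o[2])/d[:,2]
    return o+d*t[:,None]
def proj(c,P):
    q=(np.atleast_2d(P)-np.array(c['xyz']))@rot(c['rotation'])*[1,-1,-1]
    return cv2.projectPoints(q,np.zeros(3),np.zeros(3),c['K'],np.array(c['dist'],float))[0].reshape(-1,2)
def save(c,f,box=None,s=1):
    im=c['pixels'][:,:,::-1]
    if box: x0,y0,x1,y1=box; im=im[y0:y1,x0:x1]
    cv2.imwrite('pics/'+f,cv2.resize(im,None,fx=s,fy=s,interpolation=cv2.INTER_CUBIC))
E
python3 - <<'E'
from h import *
for n in('scene','top'):
    c=cam(n); save(c,n+'0.png',None,1.25); print(n,c['xyz'],c['rotation'],c['fx'],c['dist'])
s=ctrl.get_state(); print(s,ctrl.grasp_offset); print(rot(s['tool_rot']))
E
```

```text
scene [ 1.44965704 -0.22247469  0.88524535] [0.80724836 0.63454481 1.27525478] 424.1329867064961 [-0.03740308  0.          0.          0.          0.        ]
top [ 0.30933623 -0.01456351  1.37272955] [ 0.09096243 -0.09805649 -1.54473798] 502.19880066233696 [0.01039326 0.         0.         0.         0.        ]
{'time': 0.1, 'joint_positions': array([-1.10191195,  0.32174496, -0.0700679 ,  1.45151657,  0.02261153,
        1.37081378, -0.05688411]), 'qd': array([ 5.61168434e-05, -2.66432232e-03,  1.10845143e-03, -2.10668892e-03,
        8.38181785e-04, -3.90971295e-04, -1.78932876e-03]), 'joint_torque': array([-1.85786425e-04, -4.92572808e+01, -4.05698279e-01, -3.13401139e+01,
       -6.43048645e-02,  3.93881940e-02,  5.84859504e-05]), 'position': array([0.28534379, 0.58340831, 0.18289165]), 'tool_rot': array([-7.08125988e-01, -3.06046137e+00,  2.62890426e-03]), 'ft_force': array([ 0.71019719, -0.26280951, -0.55473048]), 'torque': array([ 0.01083164, -0.00341922,  0.03093076]), 'grip_force': 0.0, 'grip_width': 1.0022784805923466} 0.0187
[[-8.98368658e-01  4.39241775e-01 -6.45764334e-04]
 [ 4.39242236e-01  8.98367296e-01 -1.56856161e-03]
 [-1.08844228e-04 -1.69279356e-03 -9.99998561e-01]]
```

View pics/scene0.png

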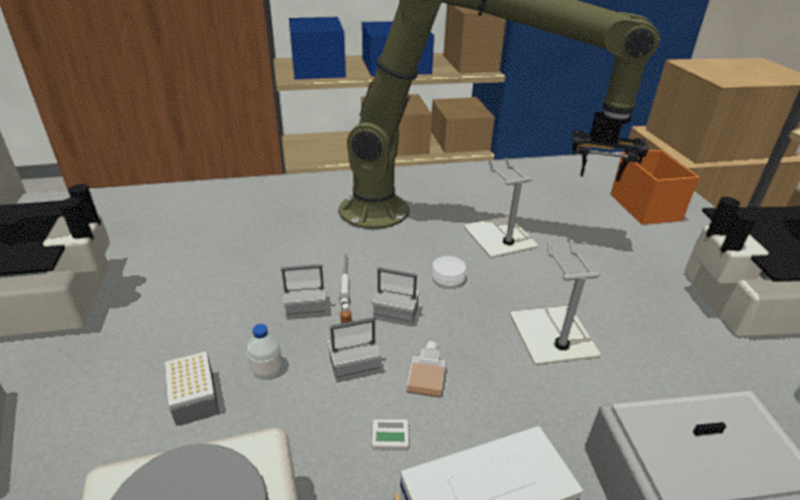

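View pics/top0.png

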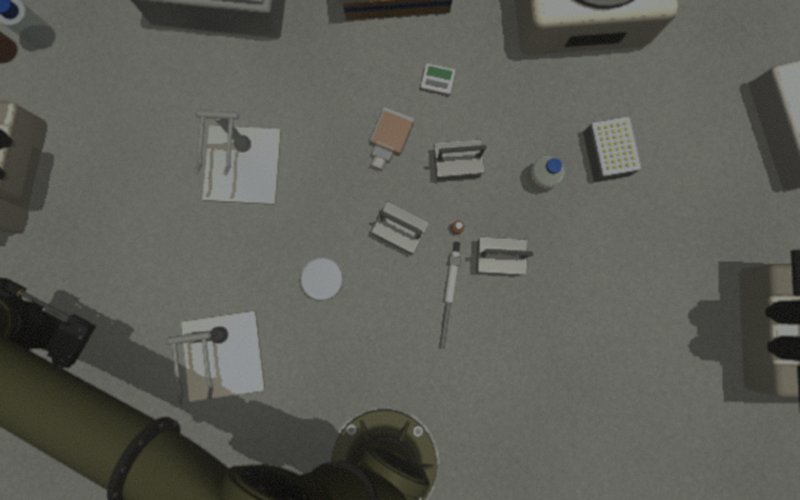

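The two look-alike stands are in the top view (800-px picture) at about (240,165), far from the base, and (222,355), near the base. The far one is the target, at scene (555,335). The three tins are at top (460,160), (400,228) and (503,256). Next: one close crop of the tins and one of the far stand.

```bash
python3 - <<'E'
from h import *
c=cam('top'); save(c,'tins1.png',(285,100,445,220),5); save(c,'stand1.png',(145,80,245,170),6)
E
```

```text
(no output)
```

View pics/tins1.png

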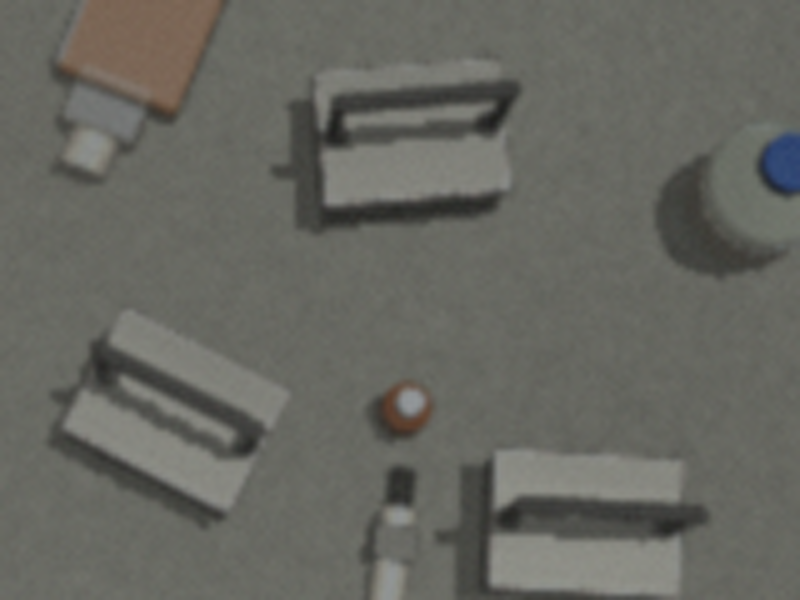

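View pics/stand1.png

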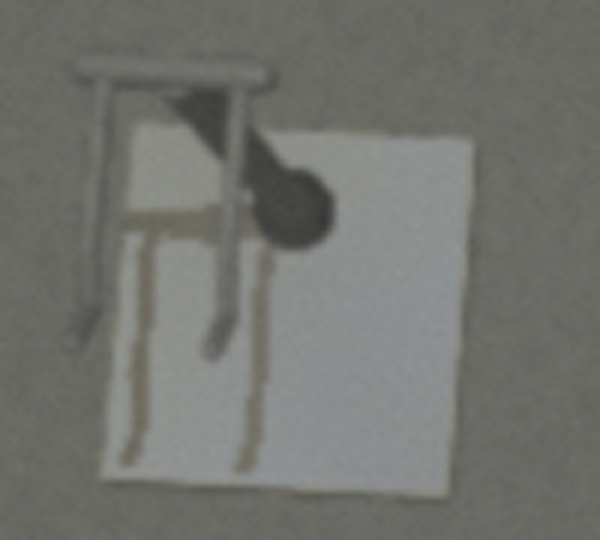

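Tins crop: bars run (333,102)-(517,90), (103,348)-(262,432) and (508,504)-(705,516), with the vial at (408,405) and the pipette tip at (400,475). Stand crop: base corners are (135,125), (473,138), (447,497), (103,478). The prong tips are (78,345) and (213,355), and the post foot is at (293,208).

```bash
python3 - <<'E'
from h import *
np.set_printoptions(precision=4,suppress=True)
c=cam('top')
U=lambda p,o,s:(np.array(p,float)+.5)/s-.5+o
for n,b,l in[('1',[(333,102),(517,90)],[(318,75),(500,63),(510,190),(325,207)]),('2',[(103,348),(262,432)],[(125,312),(288,395),(228,515),(65,430)]),('3',[(508,504),(705,516)],[(495,452),(683,460),(680,592),(490,585)])]:
    B=world(c,U(b,[285,100],5),.129)[:,:2]; L=world(c,U(l,[285,100],5),.06)[:,:2]
    d=B[0]-B[1]; print(n,'bar',B.mean(0),np.linalg.norm(d),'yaw',np.arctan2(-d[0],d[1]),'lid',L.mean(0),[np.linalg.norm(L[i]-L[i-1]) for i in range(4)],'yaw',[np.arctan2(-e[0],e[1]) for e in(L[0]-L[1],L[3]-L[2])])
P=world(c,U([(135,125),(473,138),(447,497),(103,478)],[145,80],6),.012)[:,:2]
print('plate',P,[np.linalg.norm(P[i]-P[i-1]) for i in range(4)])
# fit plate: corners x 135,y80 ; 135,-80; -35,-80; -35,80
M=np.array([[.135,.08],[.135,-.08],[-.035,-.08],[-.035,.08]]); a=M-M.mean(0); b=P-P.mean(0)
th=np.arctan2((a[:,0]*b[:,1]-a[:,1]*b[:,0]).sum(),(a*b).sum()); Rz=np.array([[np.cos(th),-np.sin(th)],[np.sin(th),np.cos(th)]])
t=P.mean(0)-Rz@M.mean(0); print('stand',t,'yaw',th,'res',P-(M@Rz.T+t))
S=lambda x,y,z:np.r_[Rz@[x,y]+t,z]
print('pred tips',(proj(c,[S(-.018,.027,.225),S(-.018,-.027,.225),S(.095,0,.22)])-[145,80]+.5)*6-.5)
T=world(c,U([(78,345),(213,355)],[145,80],6),.225)[:,:2]; print('tips',(T-t)@Rz)
print('post foot',(world(c,U([(293,208)],[145,80],6),.02)[:,:2]-t)@Rz)
print('seat',S(.002,0,.216))
E
```

```text
1 bar [ 0.6495 -0.1439] 0.0938045229354784 yaw 0.09160761607660185 lid [ 0.6476 -0.145 ] [np.float64(0.07228574797342359), np.float64(0.0980574267741398), np.float64(0.06972422204301083), np.float64(0.09929933773310562)] yaw [np.float64(0.09249073332384754), np.float64(0.11809817571983322)]
2 bar [ 0.4956 -0.0241] 0.09018544699096886 yaw -0.4662191216255441 lid [ 0.4937 -0.0218] [np.float64(0.07057215787905087), np.float64(0.09698049367344123), np.float64(0.07125676924689404), np.float64(0.096896983152355)] yaw [np.float64(-0.45192785731710217), np.float64(-0.4590046730951579)]
3 bar [ 0.4403 -0.2367] 0.09822031784818966 yaw -0.036861697963025075 lid [ 0.441  -0.2388] [np.float64(0.07029752928606374), np.float64(0.09913975799680955), np.float64(0.06971162052439323), np.float64(0.09954274723824524)] yaw [np.float64(-0.018486386846197567), np.float64(-0.01263238218045905)]
plate [[0.7195 0.4083]
 [0.7174 0.2517]
 [0.5483 0.2558]
 [0.5532 0.4131]] [np.float64(0.16638442170295561), np.float64(0.15663159052139558), np.float64(0.16917268458391105), np.float64(0.15734443031445447)]
stand [0.5846 0.3334] yaw -0.02439290854205045 res [[-0.002  -0.0018]
 [-0.0002  0.0015]
 [ 0.0006  0.0015]
 [ 0.0016 -0.0012]]
pred tips [[ 73.066  344.2577]
 [212.4718 351.0953]
 [170.3699  69.6183]]
tips [[-0.0182  0.0251]
 [-0.0195 -0.0273]]
post foot [[0.0952 0.0001]]
seat [0.5866 0.3334 0.216 ]
```

Emit:
jog_arm(
  moves=[0,0,-0.2,0,0,0,1,-0.05,-0.05,-0.35,0,0,0.1,1,-0.15,-0.15,-0.5,0,0,0.2,1,-0.28,-0.28,-0.5,0,0,0.35,1,-0.4,-0.4,-0.5,0,0,0.5,1,-0.52,-0.52,-0.5,0,0,0.6,1,-0.64,-0.64,-0.5,0,0,0.7,1,-0.75,-0.75,-0.5,0,0,0.75,1],
  newtons=30,
)

```text
time: 1.2
position: [0.3893, 0.281, 0.3339]
tool_rot: [1.829, 2.554, 0.001]
ft_force: [1.3, 0.0, 0.6]
grip_width: 1.0
grip_force: 0.0
```

```bash
cat >> h.py <<'E'
def goal(x,y,z,a):
    "units for a tool-down TCP at x,y,z with tool y at world angle a"
    s=ctrl.get_state(); r=rot(s['tool_rot'])
    G=np.array([[-np.sin(a)*-1,np.cos(a),0],[-np.cos(a),np.sin(a),0],[0,0,-1.]])
    d=r.T@(np.array([x,y,z])-s['position']); w=R.from_matrix(r.T@G).as_rotvec()
    print('shift',np.round(d/.3,3),'turn',np.round(w/np.deg2rad(60),3),'| t',round(s['time'],2),'pos',np.round(s['position'],4),'ang',round(float(np.arctan2(r[1,1],r[0,1])),3),'F',np.round(s['ft_force'],2),'grip',round(s['grip_width'],3),round(s['grip_force'],1))
E
python3 -c "
from h import *
goal(.4947,-.023,.2,-.457)"
```

```text
Traceback (most recent call last):
  File "h.py", line 25, in goal
    d=r.T@(np.array([x,y,z])-s['position']); w=R.from_matrix(r.T@G).as_rotvec()
                                               ~~~~~~~~~~~~~^^^^^^^
  File "scipy/spatial/transform/_rotation.pyx", line 1143, in scipy.spatial.transform._rotation.Rotation.from_matrix
ValueError: Non-positive determinant (left-handed or null coordinate frame) in rotation matrix 0: [[-7.07491792e-01 -7.06721536e-01 -1.86625557e-04]
 [-7.06721469e-01  7.07491810e-01 -3.22399926e-04]
 [-3.59883024e-04  9.62030138e-05  9.99999931e-01]].
```

```bash
sed -i 's/G=np.array.*/G=np.array([[-np.sin(a),np.cos(a),0],[np.cos(a),np.sin(a),0],[0,0,-1.]])/' h.py
python3 -c "
from h import *
goal(.4947,-.023,.2,-.457)"
```

```text
shift [-1.072  0.006  0.446] turn [ 0.    -0.     0.749] | t 1.2 pos [0.3893 0.281  0.3339] ang 0.328 F [1.27 0.05 0.58] grip 1.0 0.0
```

Emit:
jog_arm(
  moves=[-0.15,0,0,0,0,0.12,1,-0.3,0,0,0,0,0.24,1,-0.45,0,0.05,0,0,0.36,1,-0.6,0,0.12,0,0,0.48,1,-0.75,0,0.2,0,0,0.6,1,-0.88,0,0.3,0,0,0.7,1,-1,0,0.4,0,0,0.75,1,-1,0,0.4,0,0,0.75,1],
)

```text
time: 2.2
position: [0.4848, -0.0042, 0.2116]
tool_rot: [-2.669, -1.655, 0.007]
ft_force: [0.2, 0.5, -0.5]
grip_width: 1.003
grip_force: 0.0
```

```bash
python3 - <<'E'
from h import *
goal(.4947,-.023,.109,-.457)
E
```

```text
shift [-0.04   0.058  0.342] turn [-0.003  0.003 -0.004] | t 2.2 pos [ 0.4848 -0.0042  0.2116] ang -0.461 F [ 0.18  0.49 -0.54] grip 1.003 0.0
```

Emit:
jog_arm(
  moves=[-0.04,0.058,0.05,0,0,0,1,-0.04,0.058,0.15,0,0,0,1,-0.04,0.058,0.25,0,0,0,1,-0.04,0.058,0.342,0,0,0,1,-0.04,0.058,0.342,0,0,0,0,-0.04,0.058,0.342,0,0,0,-1,-0.04,0.058,0.342,0,0,0,-1,-0.04,0.058,0.342,0,0,0,-1],
  newtons=30,
)

```text
time: 3.2
position: [0.4973, -0.019, 0.1123]
tool_rot: [2.664, 1.663, 0.003]
ft_force: [1.1, 0.2, -0.1]
grip_width: 0.633
grip_force: 0.0
```

```bash
python3 - <<'E'
from h import *
goal(.4947,-.023,.109,-.457)
E
```

```text
shift [-0.016 -0.002  0.011] turn [ 0.001 -0.001  0.002] | t 3.2 pos [ 0.4973 -0.019   0.1123] ang -0.455 F [ 1.08  0.25 -0.12] grip 0.633 0.0
```

Emit:
jog_arm(
  moves=[-0.016,0,0.011,0,0,0,-1,-0.016,0,0.011,0,0,0,-1,-0.016,0,0.011,0,0,0,-1,-0.016,0,0.011,0,0,0,-1,-0.016,0,0.011,0,0,0,-1,-0.016,0,0.011,0,0,0,-1,-0.016,0,0.011,0,0,0,-1,-0.016,0,0.0,0,0,0,-1],
)

```text
time: 4.2
position: [0.4943, -0.0235, 0.1112]
tool_rot: [-2.665, -1.663, 0.001]
ft_force: [0.1, 0.4, 0.3]
grip_width: 0.003
grip_force: 0.0
```

Emit:
jog_arm(
  moves=[0,0,-0.02,0,0,0,-1,0,0,-0.04,0,0,0,-1,0,0,-0.06,0,0,0,-1,0,0,-0.08,0,0,0,-1,0,0,-0.08,0,0,0,-1,0,0,-0.08,0,0,0,-1,0,0,-0.08,0,0,0,-1,0,0,-0.08,0,0,0,-1],
)

```text
time: 5.2
position: [0.4944, -0.0235, 0.1351]
tool_rot: [-2.665, -1.663, 0.001]
ft_force: [0.2, -1.1, -0.0]
grip_width: 0.008
grip_force: 0.0
```

```bash
python3 - <<'E'
from h import *
for i in range(5):
    goal(.4947,-.023,.109,-.457); cam('top')
E
```

```text
shift [0.002 0.    0.087] turn [-0.     0.     0.002] | t 5.2 pos [ 0.4944 -0.0235  0.1351] ang -0.455 F [ 0.16 -1.09 -0.  ] grip 0.008 0.0
shift [0.002 0.    0.087] turn [-0.     0.     0.002] | t 5.25 pos [ 0.4944 -0.0235  0.1351] ang -0.455 F [0.37 0.45 0.19] grip 0.007 0.0
shift [0.002 0.    0.087] turn [-0.     0.     0.002] | t 5.3 pos [ 0.4944 -0.0235  0.1351] ang -0.455 F [-0.19 -0.68 -0.54] grip 0.004 0.0
shift [0.002 0.    0.087] turn [-0.     0.     0.002] | t 5.35 pos [ 0.4944 -0.0235  0.1352] ang -0.455 F [ 0.27 -0.89 -0.12] grip 0.006 0.0
shift [ 0.002 -0.     0.087] turn [-0.    -0.     0.002] | t 5.4 pos [ 0.4945 -0.0235  0.1352] ang -0.455 F [-0.32  0.67  0.5 ] grip 0.004 0.0
```

```bash
python3 - <<'E'
from h import *
a=cam('top');b=cam('scene')
f=lambda c,x0,y0,x1,y1,s:cv2.resize(c['pixels'][y0:y1,x0:x1,::-1],None,fx=s,fy=s,interpolation=cv2.INTER_CUBIC)
cv2.imwrite('pics/p5.png',np.hstack([f(a,260,100,420,260,2.5),f(b,220,140,380,300,2.5)]))
E
```

```text
(no output)
```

View pics/p5.png

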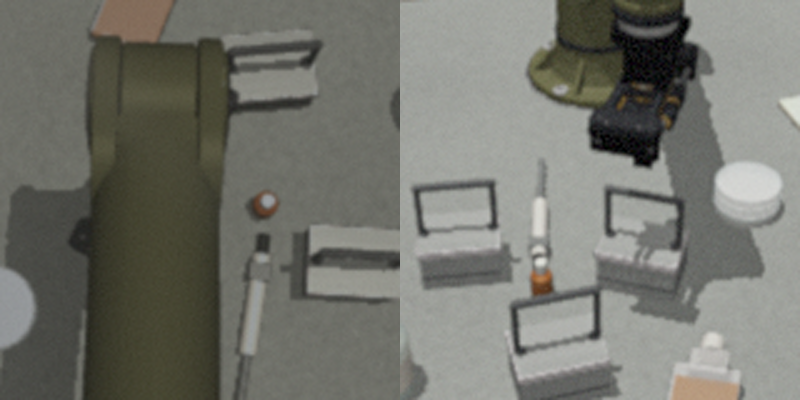

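The scene view shows the fingers closed well behind the left tin, with the fingertip at about scene px (320,203) and the tin bar at about (304,216)-(333,221). The tin is untouched. I'll check the projections in both views.

```bash
python3 - <<'E'
from h import *
np.set_printoptions(precision=1,suppress=True)
a=cam('top');b=cam('scene'); s=ctrl.get_state()
P=[s['position'],[0,0,0],[.4947,-.023,.128],[.5346,-.0034,.128],[.4548,-.0426,.128],[.5866,.3334,.22]]
P[3]=[.4947+.048*np.sin(.457),-.023+.048*np.cos(.457),.128];P[4]=[.4947-.048*np.sin(.457),-.023-.048*np.cos(.457),.128]
print(proj(a,P));print(proj(b,P)); print(a['cx'],a['cy'],b['cx'],b['cy'])
print(world(b,[(304,215),(333,220),(318,204)],[.128,.128,.135]))
E
```

```text
[[320.9 177.6]
 [307.1 370.6]
 [320.6 178. ]
 [303.7 169.2]
 [337.6 186.8]
 [169.7 129.6]]
[[316.5 216. ]
 [298.3 168.1]
 [316.6 218. ]
 [332.6 220.9]
 [300.8 215.1]
 [450.2 198.8]]
318.46974160474144 191.52012767437003 318.5808399075268 200.79585180662855
[[ 0.5 -0.1  0.1]
 [ 0.5  0.   0.1]
 [ 0.4 -0.   0.1]]
```

```bash
python3 - <<'E'
from h import *
b=cam('scene'); im=b['pixels'][165:240,280:370,::-1].copy()
im=cv2.convertScaleAbs(im,alpha=1.8,beta=20)
im=cv2.resize(im,None,fx=8,fy=8,interpolation=cv2.INTER_CUBIC)
s=ctrl.get_state()
for p,col in((s['position'],(0,0,255)),(s['position']+[0,0,.0187],(0,255,0)),(s['position']+[0,0,.07],(255,0,0))):
    q=((proj(b,p)[0]-[280,165]+.5)*8).astype(int); cv2.drawMarker(im,tuple(map(int,q)),col,0,14,1)
cv2.imwrite('pics/p6.png',im)
E
```

```text
(no output)
```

View pics/p6.png

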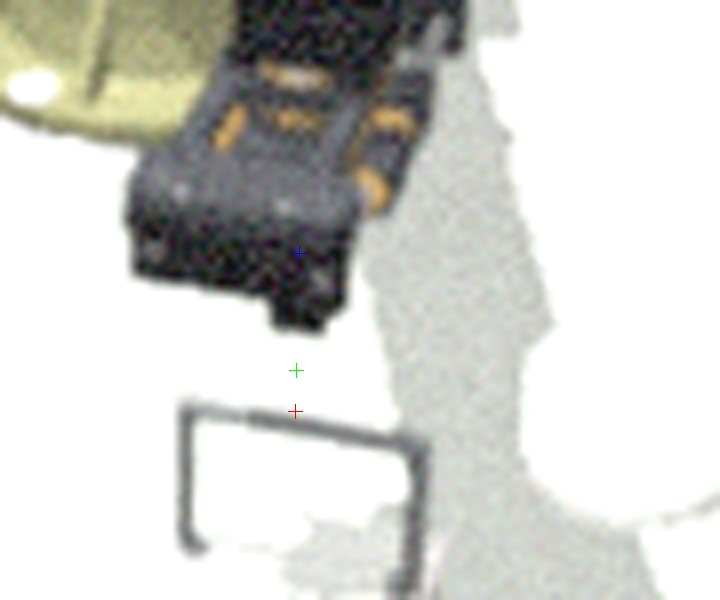

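```bash
python3 - <<'E'
from h import *
np.set_printoptions(precision=1,suppress=True)
b=cam('scene')
p=np.array([.2853,.5834,.1829]); y=np.array([.439,.898,0])
im=cv2.imread('pics/scene0.png')
im=cv2.resize(cv2.convertScaleAbs(im[90:210,550:670],alpha=1.6,beta=15),None,fx=5,fy=5,interpolation=cv2.INTER_CUBIC)
for d in(-.05,0,.05):
  for z,col in((0,(0,0,255)),(.035,(0,255,0))):
    q=(proj(b,p+d*y+[0,0,z])[0]+.5)*1.25; q=(q-[550,90])*5; cv2.drawMarker(im,tuple(int(v) for v in q),col,0,12,2)
cv2.imwrite('pics/p7.png',im); print(ctrl.get_state()['joint_positions'])
E
```

```text
[-0.5  0.   0.5  1.9 -0.   1.2 -0.5]
```

View pics/p7.png

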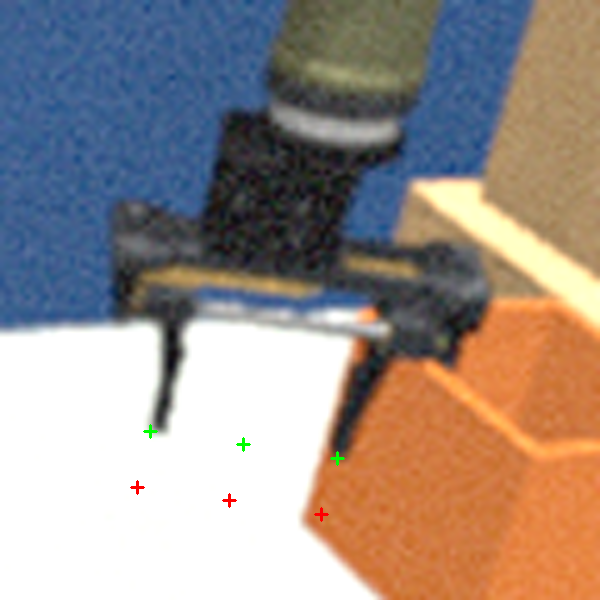

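The picture shows the real fingertips at about the green marks in p7 (35 mm higher), and p6 shows the same shift of about 36 mm. So the reported TCP height reads about 36 mm low relative to the camera frame, while x and y agree. I'll open and descend about 62 mm more.

Emit:
jog_arm(
  moves=[0,0,0,0,0,0,1,0,0,0,0,0,0,1,0,0,0,0,0,0,1,0,0,0,0,0,0,1,0,0,0,0,0,0,1,0,0,0.03,0,0,0,1,0,0,0.08,0,0,0,1,0,0,0.12,0,0,0,1],
)

```text
time: 6.75
position: [0.4938, -0.0235, 0.0977]
tool_rot: [-2.664, -1.663, 0.002]
ft_force: [0.1, 0.2, -0.5]
grip_width: 0.835
grip_force: 0.0
```

Emit:
jog_arm(
  moves=[0,0,0.04,0,0,0,1,0,0,0.087,0,0,0,0.5,0,0,0.087,0,0,0,-1,0,0,0.087,0,0,0,-1,0,0,0.087,0,0,0,-1,0,0,0.087,0,0,0,-1,0,0,0.087,0,0,0,-1,0,0,0.087,0,0,0,-1],
)

```text
time: 7.75
position: [0.4946, -0.0235, 0.0733]
tool_rot: [2.665, 1.664, 0.001]
ft_force: [0.2, 0.1, 0.6]
grip_width: 0.283
grip_force: 0.0
```

Emit:
jog_arm(
  moves=[0,0,0,0,0,0,-1,0,0,0,0,0,0,-1,0,0,0,0,0,0,-1,0,0,0,0,0,0,-1,0,0,0,0,0,0,-1,0,0,-0.01,0,0,0,-1,0,0,-0.02,0,0,0,-1,0,0,-0.03,0,0,0,-1],
)

```text
time: 8.75
position: [0.4944, -0.0236, 0.0822]
tool_rot: [2.665, 1.663, -0.0]
ft_force: [0.4, -0.0, -4.3]
grip_width: 0.101
grip_force: 30.0
```

Gripped: width 0.101 is about 9 mm, which matches the bar. Lifting a bit more to weigh it.

Emit:
jog_arm(
  moves=[0,0,-0.03,0,0,0,-1,0,0,-0.06,0,0,0,-1,0,0,-0.06,0,0,0,-1,0,0,-0.06,0,0,0,-1,0,0,-0.06,0,0,0,-1,0,0,-0.06,0,0,0,-1,0,0,-0.06,0,0,0,-1,0,0,-0.06,0,0,0,-1],
)

```text
time: 9.75
position: [0.4945, -0.0235, 0.1001]
tool_rot: [-2.665, -1.664, 0.0]
ft_force: [-0.2, 0.2, -3.2]
grip_width: 0.107
grip_force: 30.0
```

```bash
python3 - <<'E'
from h import *
F=[]
for i in range(5):
    F.append(ctrl.get_state()['ft_force']); c=cam('scene')
print(np.mean(F,0)); goal(.4944,-.0236,.073,-.457)
E
```

```text
[ 0.18386325  0.00844345 -2.8831113 ]
shift [-0.    -0.     0.091] turn [ 0.    -0.     0.002] | t 10.0 pos [ 0.4945 -0.0235  0.1002] ang -0.455 F [ 0.06 -0.39 -3.17] grip 0.104 30.0
```

That is 2.9 N, an empty tin, so I'll set it back down.

Emit:
jog_arm(
  moves=[0,0,0.03,0,0,0,-1,0,0,0.06,0,0,0,-1,0,0,0.08,0,0,0,-1,0,0,0.088,0,0,0,-1,0,0,0.091,0,0,0,-1,0,0,0.091,0,0,0,1,0,0,0.091,0,0,0,1,0,0,0.091,0,0,0,1],
)

```text
time: 11.0
position: [0.4951, -0.0233, 0.0732]
tool_rot: [2.665, 1.663, 0.002]
ft_force: [-0.4, -0.3, -0.1]
grip_width: 0.361
grip_force: 0.0
```

Emit:
jog_arm(
  moves=[0,0,0,0,0,0,1,0,0,0,0,0,0,1,0,0,-0.06,0,0,0,1,0,0,-0.2,0,0,0,1,0,0,-0.35,0,0,0,1,0,0,-0.5,0,0,0,1,0,0,-0.5,0,0,0,1,0,0,-0.5,0,0,0,1],
)

```text
time: 12.0
position: [0.4941, -0.0235, 0.2222]
tool_rot: [-2.665, -1.663, 0.001]
ft_force: [-0.6, -0.6, 0.5]
grip_width: 0.997
grip_force: 0.0
```

```bash
python3 - <<'E'
from h import *
goal(.6485,-.1445,.073,.098)
goal(.4407,-.2378,.073,-.018)
E
```

```text
shift [-0.136  0.64   0.497] turn [-0.001  0.    -0.528] | t 12.0 pos [ 0.4941 -0.0235  0.2222] ang -0.455 F [-0.63 -0.56  0.49] grip 0.997 0.0
shift [-0.72   0.154  0.497] turn [-0.001  0.    -0.417] | t 12.0 pos [ 0.4941 -0.0235  0.2222] ang -0.455 F [-0.63 -0.56  0.49] grip 0.997 0.0
```

Emit:
jog_arm(
  moves=[-0.03,0.12,0,0,0,-0.1,1,-0.06,0.28,0,0,0,-0.25,1,-0.1,0.44,0,0,0,-0.4,1,-0.136,0.6,0,0,0,-0.5,1,-0.136,0.64,0.1,0,0,-0.528,1,-0.136,0.64,0.2,0,0,-0.528,1,-0.136,0.64,0.25,0,0,-0.528,1,-0.136,0.64,0.25,0,0,-0.528,1],
)

```text
time: 13.0
position: [0.6478, -0.144, 0.1459]
tool_rot: [-2.108, -2.326, 0.003]
ft_force: [-0.4, -0.2, -0.3]
grip_width: 1.0
grip_force: 0.0
```

```bash
python3 - <<'E'
from h import *
goal(.6485,-.1445,.073,.098)
E
```

```text
shift [-0.002  0.003  0.243] turn [-0.003 -0.001  0.   ] | t 13.0 pos [ 0.6478 -0.144   0.1459] ang 0.098 F [-0.4  -0.17 -0.32] grip 1.0 0.0
```

Emit:
jog_arm(
  moves=[0,0,0.07,0,0,0,1,0,0,0.16,0,0,0,0.6,0,0,0.243,0,0,0,0,0,0,0.243,0,0,0,-1,0,0,0.243,0,0,0,-1,0,0,0.243,0,0,0,-1,0,0,0.243,0,0,0,-1,0,0,0.243,0,0,0,-1],
)

```text
time: 14.0
position: [0.6494, -0.1445, 0.0755]
tool_rot: [2.109, 2.327, 0.001]
ft_force: [0.4, -1.0, -0.1]
grip_width: 0.285
grip_force: 0.0
```

Emit:
jog_arm(
  moves=[0,0,0,0,0,0,-1,0,0,0,0,0,0,-1,0,0,0,0,0,0,-1,0,0,-0.02,0,0,0,-1,0,0,-0.05,0,0,0,-1,0,0,-0.08,0,0,0,-1,0,0,-0.08,0,0,0,-1,0,0,-0.08,0,0,0,-1],
)

```text
time: 15.0
position: [0.649, -0.1445, 0.0989]
tool_rot: [-2.11, -2.328, -0.0]
ft_force: [-0.7, 0.2, -3.1]
grip_width: 0.1
grip_force: 30.0
```

```bash
python3 - <<'E'
from h import *
F=[]
for i in range(5):
    F.append(ctrl.get_state()['ft_force']); c=cam('scene')
print(np.mean(F,0)); goal(.6485,-.1445,.073,.098)
E
```

```text
[-0.33686129 -0.32586463 -3.19774725]
shift [-0.    -0.001  0.085] turn [-0. -0.  0.] | t 15.25 pos [ 0.6489 -0.1445  0.0986] ang 0.098 F [-0.15  0.49 -3.35] grip 0.106 30.0
```

At 3.2 N this one is empty too, so the third tin is the loaded one. Lowering this one and moving on.

Emit:
jog_arm(
  moves=[0,0,0.03,0,0,0,-1,0,0,0.06,0,0,0,-1,0,0,0.074,0,0,0,-1,0,0,0.08,0,0,0,-1,0,0,0.081,0,0,0,-1,0,0,0.081,0,0,0,1,0,0,0.081,0,0,0,1,0,0,0.081,0,0,0,1],
)

```text
time: 16.25
position: [0.6494, -0.1448, 0.0749]
tool_rot: [2.109, 2.327, 0.001]
ft_force: [-0.6, -0.1, 0.9]
grip_width: 0.359
grip_force: 0.0
```

Emit:
jog_arm(
  moves=[0,0,0,0,0,0,1,0,0,0,0,0,0,1,0,0,-0.06,0,0,0,1,0,0,-0.2,0,0,0,1,0,0,-0.35,0,0,0,1,0,0,-0.5,0,0,0,1,0,0,-0.5,0,0,0,1,0,0,-0.5,0,0,0,1],
)

```text
time: 17.25
position: [0.649, -0.1445, 0.2253]
tool_rot: [2.11, 2.327, 0.001]
ft_force: [-0.4, 0.8, -0.2]
grip_width: 0.998
grip_force: 0.0
```

```bash
python3 - <<'E'
from h import *
goal(.4407,-.2378,.073,-.018)
E
```

```text
shift [-0.241 -0.722  0.507] turn [ 0.001 -0.     0.111] | t 17.25 pos [ 0.649  -0.1445  0.2253] ang 0.098 F [-0.44  0.76 -0.24] grip 0.998 0.0
```

Emit:
jog_arm(
  moves=[-0.05,-0.14,0,0,0,0.05,1,-0.1,-0.3,0,0,0,0.08,1,-0.15,-0.46,0,0,0,0.111,1,-0.2,-0.6,0,0,0,0.111,1,-0.241,-0.722,0.05,0,0,0.111,1,-0.241,-0.722,0.15,0,0,0.111,1,-0.241,-0.722,0.25,0,0,0.111,1,-0.241,-0.722,0.25,0,0,0.111,1],
)

```text
time: 18.25
position: [0.438, -0.2365, 0.147]
tool_rot: [-2.238, -2.197, 0.005]
ft_force: [0.2, -0.2, 0.3]
grip_width: 0.997
grip_force: 0.0
```

```bash
python3 - <<'E'
from h import *
goal(.4407,-.2378,.073,-.018)
E
```

```text
shift [-0.005  0.01   0.247] turn [-0.006 -0.001 -0.   ] | t 18.25 pos [ 0.438  -0.2365  0.147 ] ang -0.018 F [ 0.21 -0.19  0.29] grip 0.997 0.0
```

Emit:
jog_arm(
  moves=[0,0.006,0.07,0,0,0,1,0,0.006,0.16,0,0,0,0.6,0,0.006,0.245,0,0,0,0,0,0.006,0.245,0,0,0,-1,0,0.006,0.245,0,0,0,-1,0,0.006,0.245,0,0,0,-1,0,0.006,0.245,0,0,0,-1,0,0.006,0.245,0,0,0,-1],
  newtons=40,
)

```text
time: 19.25
position: [0.4426, -0.2377, 0.0766]
tool_rot: [2.241, 2.201, 0.001]
ft_force: [0.6, 1.0, -0.1]
grip_width: 0.286
grip_force: 0.0
```

Emit:
jog_arm(
  moves=[0,0,0,0,0,0,-1,0,0,0,0,0,0,-1,0,0,0,0,0,0,-1,0,0,-0.02,0,0,0,-1,0,0,-0.05,0,0,0,-1,0,0,-0.1,0,0,0,-1,0,0,-0.15,0,0,0,-1,0,0,-0.15,0,0,0,-1],
)

```text
time: 20.25
position: [0.4439, -0.2383, 0.123]
tool_rot: [2.239, 2.199, 0.004]
ft_force: [-0.5, -0.0, -7.2]
grip_width: 0.102
grip_force: 40.0
```

```bash
python3 - <<'E'
from h import *
F=[]
for i in range(4):
    F.append(ctrl.get_state()['ft_force']); c=cam('scene')
print(np.mean(F,0)); goal(.49,.32,.29,-.024)
E
```

```text
[ 2.67317997e-03 -4.06402088e-01 -7.06064573e+00]
shift [ 1.861  0.126 -0.564] turn [-0.001 -0.     0.006] | t 20.45 pos [ 0.4419 -0.2374  0.1206] ang -0.018 F [-0.66 -0.33 -7.43] grip 0.099 40.0
```

Loaded tin confirmed at 7.1 N. Checking where the near stand lies relative to my transfer path.

```bash
python3 - <<'E'
from h import *
c=cam('top')
print(world(c,np.array([(168,340),(228,333),(182,400),(260,312),(182,322)])/1.25,[.22,.22,.225,.012,.012]))
goal(.44,.0,.27,-.024); goal(.45,.333,.27,-.024)
E
```

```text
[[0.2559791  0.39334026 0.22      ]
 [0.27091371 0.28598218 0.22      ]
 [0.15147297 0.3594891  0.225     ]
 [0.31013118 0.27419891 0.012     ]
 [0.28504434 0.43972256 0.012     ]]
shift [ 0.791 -0.021 -0.498] turn [-0.001 -0.     0.006] | t 20.5 pos [ 0.4419 -0.2375  0.1206] ang -0.018 F [ 0.34  0.17 -5.93] grip 0.1 40.0
shift [ 1.902 -0.008 -0.497] turn [-0.001 -0.     0.006] | t 20.5 pos [ 0.4419 -0.2375  0.1206] ang -0.018 F [ 0.34  0.17 -5.93] grip 0.1 40.0
```

Emit:
jog_arm(
  moves=[0,0,-0.06,0,0,0,-1,0,0,-0.15,0,0,0,-1,0,0,-0.25,0,0,0,-1,0,0,-0.35,0,0,0,-1,0.03,0,-0.44,0,0,0,-1,0.1,0,-0.5,0,0,0,-1,0.2,0,-0.5,0,0,0,-1,0.32,0,-0.5,0,0,0,-1],
)

```text
time: 21.5
position: [0.4442, -0.1419, 0.2726]
tool_rot: [2.243, 2.198, 0.002]
ft_force: [1.3, 0.8, -6.9]
grip_width: 0.096
grip_force: 40.0
```

Emit:
jog_arm(
  moves=[0.12,0,0,0,0,0,-1,0.24,0,0,0,0,0,-1,0.36,0,0,0,0,0,-1,0.48,0,0,0,0,0,-1,0.6,0,0,0,0,0,-1,0.72,0,0,0,0,0,-1,0.84,0,0,0,0,0,-1,0.96,0,0,0,0,0,-1],
)

```text
time: 22.5
position: [0.4495, 0.1472, 0.2723]
tool_rot: [2.241, 2.2, 0.002]
ft_force: [0.1, 0.2, -6.8]
grip_width: 0.101
grip_force: 40.0
```

```bash
python3 - <<'E'
from h import *
goal(.465,.335,.1925,-.024)
E
```

```text
shift [0.627 0.04  0.266] turn [ 0.001 -0.     0.005] | t 22.5 pos [0.4495 0.1472 0.2723] ang -0.019 F [ 0.15  0.17 -6.75] grip 0.101 40.0
```

Emit:
jog_arm(
  moves=[0.1,0,0,0,0,0,-1,0.22,0.01,0,0,0,0,-1,0.34,0.01,0,0,0,0,-1,0.45,0.02,0.03,0,0,0,-1,0.54,0.03,0.1,0,0,0,-1,0.6,0.035,0.18,0,0,0,-1,0.62,0.04,0.24,0,0,0.005,-1,0.627,0.04,0.266,0,0,0.005,-1],
)

```text
time: 23.5
position: [0.4646, 0.3331, 0.1904]
tool_rot: [2.247, 2.194, -0.004]
ft_force: [0.4, -1.4, -6.6]
grip_width: 0.102
grip_force: 40.0
```

```bash
python3 - <<'E'
from h import *
goal(.465,.335,.1925,-.024)
a=cam('top');b=cam('scene'); s=ctrl.get_state(); goal(.465,.335,.1925,-.024)
f=lambda c,x0,y0,x1,y1,s:cv2.resize(c['pixels'][y0:y1,x0:x1,::-1],None,fx=s,fy=s,interpolation=cv2.INTER_CUBIC)
B=s['position']+[0,0,.0525]
print('scene bar ends pred (crop)',[(proj(b,B+[0,d,0])[0]-[380,130])*4 for d in(.048,-.048)])
cv2.imwrite('pics/p8.png',np.hstack([f(a,130,90,230,240,4)[:600],f(b,380,130,480,280,4)]))
E
```

```text
shift [ 0.006  0.001 -0.007] turn [-0.001  0.002  0.   ] | t 23.5 pos [0.4646 0.3331 0.1904] ang -0.024 F [ 0.42 -1.36 -6.56] grip 0.102 40.0
shift [ 0.007  0.001 -0.005] turn [-0.001  0.001 -0.   ] | t 23.6 pos [0.4647 0.333  0.1909] ang -0.024 F [-0.17  0.43 -6.31] grip 0.096 40.0
scene bar ends pred (crop) [array([274.19639065, 150.38086548]), array([153.58941102, 160.6939331 ])]
```

View pics/p8.png

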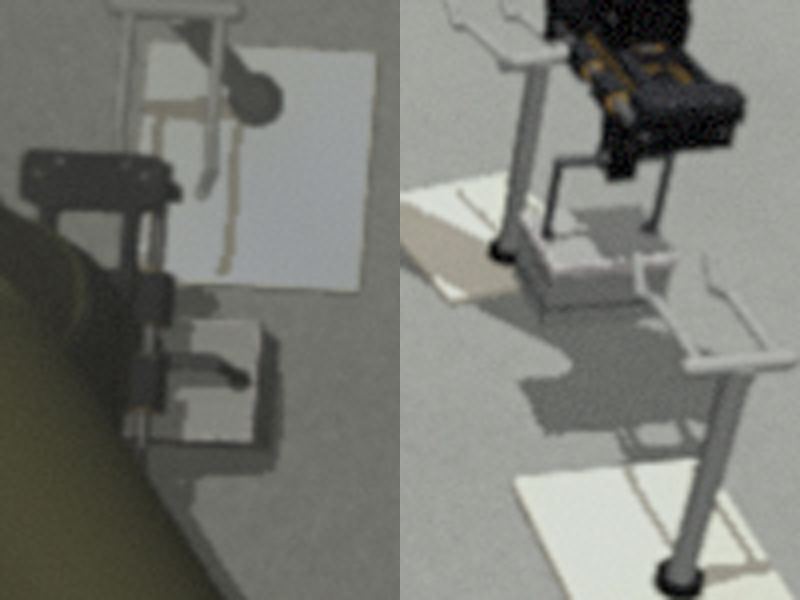

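The picture shows the tin hanging level in front of the far stand. Its bar ends are at scene-crop (555,160) and (674,152), matching the prediction of (554,161) and (674,150). The prongs are at the right height, so I'll move in over them, then lower.

Emit:
jog_arm(
  moves=[0.006,0.02,-0.008,0,0,0,-1,0.006,0.07,-0.01,0,0,0,-1,0.006,0.13,-0.01,0,0,0,-1,0.006,0.2,-0.01,0,0,0,-1,0.006,0.27,-0.01,0,0,0,-1,0.006,0.34,-0.01,0,0,0,-1,0.006,0.39,-0.01,0,0,0,-1,0.006,0.407,-0.01,0,0,0,-1],
)

```text
time: 24.6
position: [0.5884, 0.3321, 0.1939]
tool_rot: [2.248, 2.193, -0.001]
ft_force: [-0.3, -0.1, -6.6]
grip_width: 0.103
grip_force: 40.0
```

```bash
python3 - <<'E'
from h import *
cam('top'); goal(.5866,.3325,.1635,-.024)
E
```

```text
shift [ 0.    -0.005  0.101] turn [ 0.     0.001 -0.001] | t 24.65 pos [0.5881 0.3324 0.1939] ang -0.025 F [ 1.18 -0.9  -6.58] grip 0.101 40.0
```

Emit:
jog_arm(
  moves=[0,-0.003,0.02,0,0,0,-1,0,-0.003,0.04,0,0,0,-1,0,-0.003,0.06,0,0,0,-1,0,-0.003,0.075,0,0,0,-1,0,-0.003,0.085,0,0,0,-1,0,-0.003,0.09,0,0,0,-1,0,-0.003,0.095,0,0,0,-1,0,-0.003,0.095,0,0,0,-1],
)

```text
time: 25.65
position: [0.586, 0.333, 0.1659]
tool_rot: [-2.247, -2.195, -0.0]
ft_force: [0.0, 0.2, -6.5]
grip_width: 0.098
grip_force: 40.0
```

```bash
python3 - <<'E'
from h import *
for i in range(3): cam('top'); goal(.5866,.3325,.1635,-.024)
E
```

```text
shift [-0.002  0.002  0.008] turn [ 0.    -0.     0.001] | t 25.7 pos [0.586  0.3331 0.166 ] ang -0.023 F [ 0.71  0.36 -6.59] grip 0.102 40.0
shift [-0.002  0.002  0.008] turn [ 0.    -0.     0.001] | t 25.75 pos [0.586  0.3331 0.166 ] ang -0.023 F [-0.34 -0.5  -7.17] grip 0.102 40.0
shift [-0.002  0.002  0.009] turn [ 0.    -0.     0.001] | t 25.8 pos [0.586  0.3331 0.1661] ang -0.023 F [-0.32  0.73 -6.22] grip 0.099 40.0
```

Still carrying the full weight. Lowering further in small steps.

Emit:
jog_arm(
  moves=[0,0,0.003,0,0,0,-1,0,0,0.006,0,0,0,-1,0,0,0.009,0,0,0,-1,0,0,0.012,0,0,0,-1,0,0,0.012,0,0,0,-1,0,0,0.012,0,0,0,-1,0,0,0.012,0,0,0,-1,0,0,0.012,0,0,0,-1],
)

```text
time: 26.8
position: [0.5861, 0.3331, 0.163]
tool_rot: [2.247, 2.195, 0.001]
ft_force: [-2.7, -1.3, 0.2]
grip_width: 0.097
grip_force: 40.0
```

```bash
python3 - <<'E'
from h import *
for i in range(3): cam('top'); goal(.5866,.3325,.1635,-.024)
E
```

```text
shift [-0.002  0.002 -0.002] turn [ 0.001 -0.     0.001] | t 26.85 pos [0.5861 0.3331 0.163 ] ang -0.023 F [-1.71 -0.77  1.88] grip 0.098 40.0
shift [-0.002  0.002 -0.002] turn [ 0.001 -0.     0.001] | t 26.9 pos [0.5861 0.3331 0.163 ] ang -0.023 F [-1.97 -1.31  3.47] grip 0.099 40.0
shift [-0.002  0.002 -0.002] turn [ 0.001 -0.     0.001] | t 26.95 pos [0.5861 0.3332 0.163 ] ang -0.023 F [-1.79 -2.99  2.64] grip 0.101 40.0
```

The prongs now carry it. Releasing gently and retracting straight up.

Emit:
jog_arm(
  moves=[0,0,0,0,0,0,0.3,0,0,0,0,0,0,0.3,0,0,0,0,0,0,0.3,0,0,0,0,0,0,0.3,0,0,0,0,0,0,0.3,0,0,0,0,0,0,0.3,0,0,0,0,0,0,0.3,0,0,0,0,0,0,0.3],
)

```text
time: 27.95
position: [0.586, 0.333, 0.1623]
tool_rot: [2.247, 2.195, 0.0]
ft_force: [0.2, 0.8, 0.5]
grip_width: 0.648
grip_force: 0.0
```

Emit:
jog_arm(
  moves=[0,0,-0.02,0,0,0,0.3,0,0,-0.07,0,0,0,0.3,0,0,-0.15,0,0,0,0.3,0,0,-0.25,0,0,0,0.3,0,0,-0.35,0,0,0,0.3,0,0,-0.45,0,0,0,0.3,0,0,-0.5,0,0,0,0.3,0,0,-0.5,0,0,0,0.3],
)

```text
time: 28.95
position: [0.5865, 0.3333, 0.3138]
tool_rot: [2.247, 2.195, 0.004]
ft_force: [-0.6, 0.8, 0.3]
grip_width: 0.653
grip_force: 0.0
```

```bash
python3 - <<'E'
from h import *
goal(.5866,.3325,.1635,-.024)
b=cam('scene'); save(b,'p9.png',(200,110,500,310),2.6)
B=np.array([.5866,.3325,.216]); print([(proj(b,B+[0,d,0])[0]-[200,110])*2.6 for d in(.048,-.048)])
E
```

```text
shift [-0.003 -0.001  0.501] turn [ 0.002 -0.001  0.001] | t 28.95 pos [0.5865 0.3333 0.3138] ang -0.023 F [-0.55  0.78  0.28] grip 0.653 0.0
[array([690.08714245, 229.79138167]), array([607.01079333, 238.21266864])]
```

View pics/p9.png

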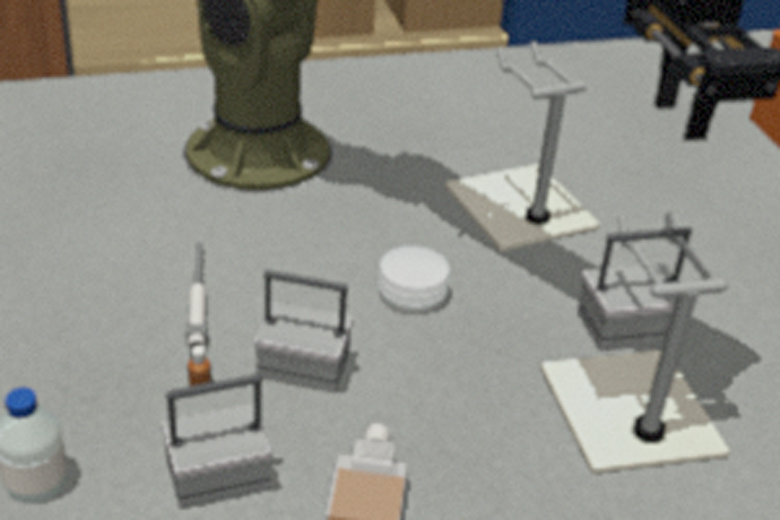

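The tin hangs with its bar at (607,238)-(690,231), exactly where predicted for the seat. The other two tins stand upright at (303,335) and (217,445), and the fingers are clear. Handing in.

```bash
python3 -c "
from bench import ctrl
print(ctrl.close_job())"
```

```text
the job is handed in; nothing more can be done
None
```

The loaded tin (about 7.1 N; the other two read about 2.9 N and 3.2 N) hangs by its bar on the far stand's prongs, the two empty tins stand upright on the bench, and I handed the job in at about 29 s of the 72 s allowed; no verdict came back.

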